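Make up two coffee orders on their trays

ROBOT

A 7-joint arm with a two-finger parallel gripper is mounted at the origin on the work surface. World frame = base frame: x ahead of the robot, y to its left, z up, the work surface at z = 0. Lengths are in m, angles in rad, forces in N, time in s.
With the tool pointing down it reaches from about 0.425 to 0.925 m from the base axis. Payload 6.8 kg.
Tool frame: the origin (TCP) lies at the very end of the fingers, on their centre line; the grasp point (between the pads) lies 19 mm behind it (r.grip_depth is the distance from the TCP to the grasp point, in m); z points along the fingers, y is the direction in which the jaws open and shut (so a half turn about z gives the same grasp; the last joint's range is limited). The gripper opens to 85 mm and grips with 20 to 120 N. Pads are 22 mm wide; open, the fingers measure 114 mm over their backs; the gripper's body (76 mm by 85 mm) begins 54 mm behind the grasp point. The pads swing forward as they close: fully open they stand 13 mm farther back than shut.
Start: joints at [1.019, 0.477, 0.022, 1.555, -0.011, 1.109, -0.083], TCP at [0.29, -0.61, 0.231] pointing down, gripper open.
Joint ranges: [-2.96, 2.96], [-0.34, 2.1], [-1.41, 1.46], [0.24, 2.44], [-1.37, 4.51], [0.17, 1.92], [-2.96, 2.96]. Speed limits (rad/s): [2.39, 2.39, 3.14, 3.14, 3.14, 3.14, 3.14].

INTERFACE

Orientations are given as a rotation vector (axis times angle).
In Python, from bench import status, eyes, workorder, spotter, r gives the robot as it stands.
- The arm moves only by the tool drive_tool, never from a script. Its argument "commands" is a list of rows, each an object of numbers: "rx", "ry", "rz": the turn, a rotation vector about the world's x, y, z normalised to -1 to 1, where 1 is 8 degrees; "tx", "ty", "tz": the shift along the world's x, y, z normalised to -1 to 1, where 1 is 20 mm; "grip": the closure, from -1 (fully open) to 1 (shut). A call has 1 to 10 rows; each row shifts and turns the commanded pose from where the row before left it; what a row does not reach is not made up. A row lasts 1/8 s, in which the tool goes at most 62.5 mm and 10.7 degrees, less where a joint would pass 70% of its speed; a pose out of reach is approached as far as the arm can. A call with a number of a shift or a turn outside -1 to 1 is refused whole. A call with a gripper value outside its range is refused whole. The fingers move at their own pace and stop on an object; "grip_force" is the grip in N (left out, the last holds). Time passes only in rows, so rows that do not move let the fingers close. It gives the time, the measured TCP pose, the force and the opening at its end, in the units of the state.
- status.get_obs(): the state, without advancing time (a new reading comes with each control period).
- eyes.grab_frame(name): name is "scene" or "top" or "wrist"; returns a dict with "frame" (480x640x3 uint8, blue, green, red), "range_z" (480x640 float32, m along the optical axis (not along the pixel's ray), 0 where there is no reading), "fx", "fy", "cx", "cy" (pixels), "T" (4x4, takes a point from camera to world coordinates); the wrist camera has in their place "T_tool_cam" (4x4, takes a point from camera to tool coordinates, whose origin is the TCP and whose axes are the flange's). Camera axes: x right, y down, z forward; pixel columns grow to the right and rows downward; lengths in m; the calibration is good to about 2 mm. A picture is of the moment at which its call begins: read the wrist's pose just before it.
- workorder.hand_in(): hands the job in, once; it reports no verdict.
Trained networks look in the newest picture that a camera, given by its name, has taken for a name from the list of things; names that differ only in an ending like _2 or _b are one class to them, and where a whole thing is asked for, a point or a joint stands for the part that bears it (a point fixed in the world has none). Each returns a list of dicts, best first, with "confidence" (0 to 1); they miss things now and then, are a little off and sometimes report something else, mostly with a low value. They report only what shows in the picture. A call takes as long as a camera call. They do not tell look-alikes from the thing itself.
- spotter.boxes_of(camera, target): "position" ([column, row] as shares, 0 to 1, of the picture: columns of its width, rows of its height, amid what is visible of it).
- spotter.masks_of(camera, target): "mask" (480x640 bool, what is visible of it) and "position" ([column, row] as shares, 0 to 1, of the picture: columns of its width, rows of its height, amid what is visible of it).
The state is a dict: "clock": time; "joints": joint angles; "qvel": joint speeds; "tau": joint torques, N m; "tcp_pos": TCP position; "orientation": TCP orientation; "contact_force": force on the tool from outside, world axes, zero at the start; "moment": the same for the moment, N m; "grip_width": finger opening in m.
Only numpy, scipy, OpenCV 4.12 (cv2) and the standard library are available. Lean on these libraries where they do the work, as an engineer would, in place of code of your own. Each camera call takes 0.05 s, during which the arm holds its last target.

TASK

Make up two orders from the stock on the cafe counter: the tall cup, the pastry box and the honey jar go on the tray with three wells, the small cup and the biscuit carton on the tray with two wells. Stand each thing upright and fully down in a well of its own that suits its shape (round wells for cups and jar, either one on the three-well tray; the square well for the box; the long well for the carton). The cups are full, so keep them upright, set everything down rather than dropping it, and leave the milk pitcher and the stack of empty cups where they are.

Things in the scene. Friction and masses are not known exactly. Their poses are not given: they have to be found in the camera images.
- tall_cup: tall lidded paper cup, kraft brown with a white lid, standing, 105 mm high; the foot is 46 mm across and the side widens to the lid, a straight 62 mm wide band from 89 to 103 mm height (grip it there). 180 g. Origin: centre of the underside, z up along its axis.
- small_cup: small lidded paper cup, kraft brown with a white lid, standing, 62 mm high; foot 42 mm across, widening to the lid, a straight 56 mm wide band from 46 to 60 mm height (grip it there). 100 g. Origin: centre of the underside, z up along its axis.
- pastry_box: square brown card pastry box, rigid, 56 x 56 mm and 55 mm high, with a darker band round it and a small white sticker on top. 120 g. Origin: centre of the underside, x and y square to its sides, z up.
- jar: small round amber glass honey jar with a metal lid and a white band, standing, 48 mm across (lid 47 mm, from 42 mm up) and 55 mm high. 150 g. Origin: centre of the underside, z up along its axis.
- biscuits: oblong biscuit carton lying flat, off-white with two brown bands across, rigid, 80 mm long (its x axis), 34 mm wide (y), 40 mm high (z, up). 110 g. Origin: centre of the underside.
- tray3: dark wooden serving board with three wells, fixed to the counter, 100 mm (x) by 288 mm (y, its long axis) and 16 mm thick. Wells: cork floors 8 mm above the counter, 8 mm deep: round, 68 mm across, at y = +95 mm; square, 76 x 76 mm with sides along x and y, at y = 0; round, 68 mm across, at y = -95 mm; all at x = 0. Origin: centre of the underside, on the counter; z up.
- tray2: dark wooden serving board with two wells, fixed to the counter, 100 mm (x) by 215 mm (y, its long axis) and 16 mm thick. Wells: cork floors 8 mm above the counter, 8 mm deep: round, 68 mm across, at y = +60 mm; long, 54 mm (x) by 100 mm (y), at y = -42 mm; both at x = 0. Origin: centre of the underside, on the counter; z up.
- pitcher: bystander: loose open steel milk pitcher, 80 mm across and 95 mm high, with a handle on one side reaching 69 mm from its axis, towards its own -y. Origin: centre of the underside.
- cup_stack: bystander: loose stack of empty brown paper cups, upside down, 83 mm across at the foot, 140 mm high. Origin: centre of the underside.
There are look-alikes about, which are no part of the job. Leave any yellow look-alike of the small_cup alone.

How it is judged:
At the end, for the whole second after the job is handed in: Each thing is in a well of its shape on its order's tray: underside under 12 mm above the counter, within 13 mm of the well's centre along both tray axes, tilted under 0.1 rad, released, at rest; pitcher and cup stack within 30 mm of their starts ((((x of tall_cup in the frame of tray3 between -0.013 and 0.013 m and y of tall_cup in the frame of tray3 between 0.082 and 0.108 m) and (x of jar in the frame of tray3 between -0.013 and 0.013 m and y of jar in the frame of tray3 between -0.108 and -0.082 m)) or ((x of tall_cup in the frame of tray3 between -0.013 and 0.013 m and y of tall_cup in the frame of tray3 between -0.108 and -0.082 m) and (x of jar in the frame of tray3 between -0.013 and 0.013 m and y of jar in the frame of tray3 between 0.082 and 0.108 m))) and x of pastry_box in the frame of tray3 between -0.013 and 0.013 m and y of pastry_box in the frame of tray3 between -0.013 and 0.013 m and x of small_cup in the frame of tray2 between -0.013 and 0.013 m and y of small_cup in the frame of tray2 between 0.047 and 0.073 m and x of biscuits in the frame of tray2 between -0.013 and 0.013 m and y of biscuits in the frame of tray2 between -0.055 and -0.029 m and z of each of tall_cup, pastry_box, jar in the frame of tray3 below 0.012 m and angle between each of tall_cup, small_cup, pastry_box, jar, biscuits's own z axis and vertical below 0.1 rad and linear speed of each of tall_cup, small_cup, pastry_box, jar, biscuits below 0.02 m/s and contact force between each of tall_cup, small_cup, pastry_box, jar, biscuits and the fingers below 0.1 N and z of each of small_cup, biscuits in the frame of tray2 below 0.012 m and distance of each of pitcher, cup_stack from where it was at the start of the episode below 0.03 m); the robot touches nothing.
It fails at once if a full cup is tilted by more than about 30 degrees (angle between any of tall_cup, small_cup's own z axis and vertical above 0.52 rad).
It fails at once if a thing is dropped from more than about 20 mm (moves faster than 0.6 m/s untouched by the fingers) ((linear speed of tall_cup above 0.6 m/s and contact force between tall_cup and the fingers below 0.01 N) or (linear speed of small_cup above 0.6 m/s and contact force between small_cup and the fingers below 0.01 N) or (linear speed of pastry_box above 0.6 m/s and contact force between pastry_box and the fingers below 0.01 N) or (linear speed of jar above 0.6 m/s and contact force between jar and the fingers below 0.01 N) or (linear speed of biscuits above 0.6 m/s and contact force between biscuits and the fingers below 0.01 N)).
It fails at once if the milk pitcher or the stack of cups is pushed more than 30 mm or knocked over (distance of any of pitcher, cup_stack from where it was at the start of the episode above 0.03 m or angle between any of pitcher, cup_stack's own z axis and vertical above 0.4 rad).
It also fails if it takes over 112 s, if anything falls off the work surface, if the arm or the gripper's body presses on something with over 40 N, if the wrist force passes 120 N, or if a joint passes its speed limit or range.

## Working session

There is one attempt and no reset: what is moved stays moved. The work goes in short steps, Python scripts to look and compute and a tool call to move; the robot and the scene stay as the last step left them, time stands still between calls to the robot, and variables do not carry over. Pictures are saved under pics/ and viewed, and the job is handed in when it is done.

Besides the shell and the picture viewer there is one more tool, called in YAML: its name, and indented under it one key for each argument. drive_tool: Moves the arm, as the interface text tells. Scaled input: -1 to 1 covers 20 mm each way for a shift and 8 degrees each way for a turn. Its arguments: {"type":"object","properties":{"commands":{"type":"array","items":{"type":"object","properties":{"rx":{"type":"number"},"ry":{"type":"number"},"rz":{"type":"number"},"tx":{"type":"number"},"ty":{"type":"number"},"tz":{"type":"number"},"grip":{"type":"number"}}}},"grip_force":{"type":"number"}},"required":["commands"]}

```bash
ls; mkdir -p pics
python3 - <<'E'
from bench import status, eyes
import cv2,numpy as np
o=status.get_obs()
print({k:np.round(v,3) for k,v in o.items()})
for n in ("scene","top","wrist"):
    f=eyes.grab_frame(n); cv2.imwrite(f"pics/{n}0.png",f["frame"]); np.savez(f"/tmp/{n}0.npz",**f)
    print(n,f["fx"],f["cx"],f["cy"]); print(np.round(f.get("T",f.get("T_tool_cam")),3))
E
```

```text
pics
{'clock': np.float64(0.0), 'joints': array([ 1.019,  0.478,  0.022,  1.556, -0.011,  1.109, -0.083]), 'qvel': array([-0.001,  0.001,  0.   , -0.001, -0.001, -0.001,  0.001]), 'tau': array([ 1.0000e-03, -5.9645e+01,  1.6080e+00, -2.8119e+01,  1.2000e-02,
        9.0000e-03, -0.0000e+00]), 'tcp_pos': array([ 0.29 , -0.609,  0.23 ]), 'orientation': array([-3.063e+00, -6.910e-01,  1.000e-03]), 'contact_force': array([1.052, 0.708, 0.374]), 'moment': array([-0.028,  0.012, -0.016]), 'grip_width': np.float64(0.085)}
scene 485.3742658338047 321.0101809400073 244.23801970197468
[[-3.230e-01  7.650e-01 -5.570e-01  1.132e+00]
 [ 9.460e-01  2.620e-01 -1.890e-01  2.250e-01]
 [ 1.000e-03 -5.880e-01 -8.090e-01  9.560e-01]
 [ 0.000e+00  0.000e+00  0.000e+00  1.000e+00]]
top 506.73615325352836 323.8638859248813 245.56784102480373
[[-2.800e-02 -9.980e-01  5.900e-02  4.240e-01]
 [-1.000e+00  2.800e-02 -2.000e-03 -4.000e-03]
 [ 1.000e-03 -5.900e-02 -9.980e-01  1.308e+00]
 [ 0.000e+00  0.000e+00  0.000e+00  1.000e+00]]
wrist 350.92433278422965 324.0260003266246 232.4226706697486
[[ 0.    -0.951 -0.31   0.081]
 [ 1.     0.     0.001 -0.   ]
 [-0.001 -0.31   0.951 -0.143]
 [ 0.     0.     0.     1.   ]]
```

View pics/top0.png

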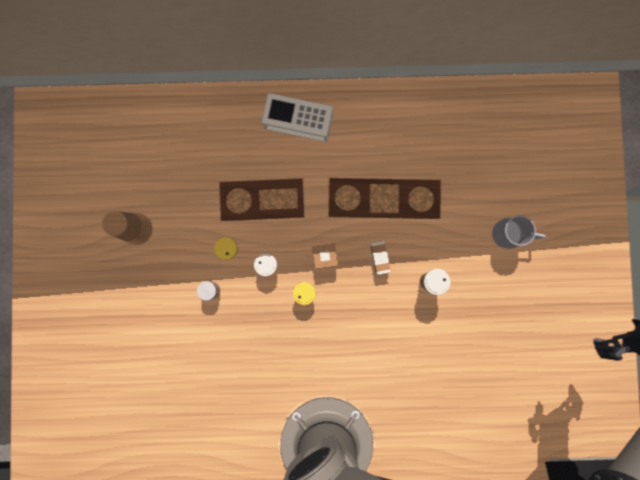

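View pics/scene0.png

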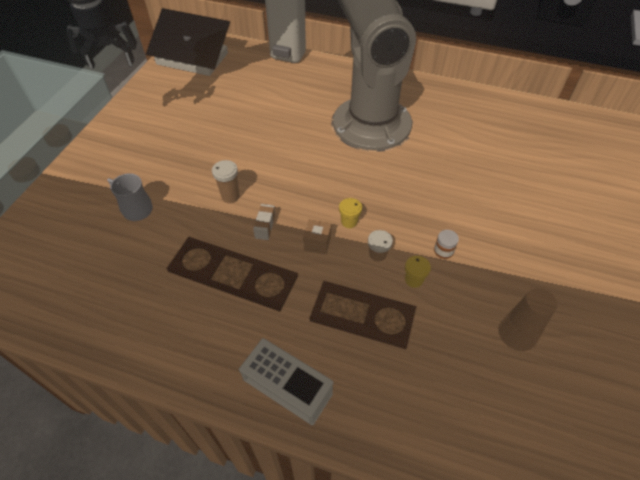

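```bash
cat > h.py <<'E'
import numpy as np,cv2
def cloud(f,T=None):
    T=f["T"] if T is None else T
    v,u=np.mgrid[0:480,0:640]; z=f["range_z"].astype(float)
    p=np.stack([(u-f["cx"])/f["fx"]*z,(v-f["cy"])/f["fy"]*z,z,np.ones_like(z)],-1)@np.asarray(T).T
    p=p[...,:3]; p[z<=0]=np.nan
    return p
E
python3 - <<'E'
from h import *
for cam in("top","scene"):
    f=dict(np.load(f"/tmp/{cam}0.npz")); p=cloud(f)
    h=p[...,2]
    reg=(p[...,0]>.3)&(p[...,0]<.95)&(abs(p[...,1])<.75)
    print(cam,"table z",np.nanmedian(h[reg]))
    m=((h>.028)&reg&~((p[...,1]<-.45)&(p[...,0]<.45))).astype(np.uint8)
    n,l,s,c=cv2.connectedComponentsWithStats(m)
    for i in range(1,n):
        if s[i,4]<60: continue
        q=p[l==i]; t=np.percentile(q[:,2],97); tp=q[q[:,2]>t-.008]
        r=cv2.minAreaRect((tp[:,:2]*1000).astype(np.float32))
        (cx,cy),rad=cv2.minEnclosingCircle((tp[:,:2]*1000).astype(np.float32))
        print(np.round(c[i]),s[i,4],"top z %.3f"%t,"n",len(tp),"med",np.round(tp.mean(0),3),"rect",np.round(r[0]),np.round(r[1]),round(r[2],1),"circ",round(cx),round(cy),round(rad), f["frame"][l==i].mean(0).round())
    # trays
    b=f["frame"].max(2)
    m=((h>.009)&(h<.022)&reg).astype(np.uint8); m=cv2.morphologyEx(m,cv2.MORPH_CLOSE,np.ones((3,3)))
    n,l,s,c=cv2.connectedComponentsWithStats(m)
    for i in range(1,n):
        if s[i,4]<600: continue
        q=p[l==i]; r=cv2.minAreaRect((q[:,:2]*1000).astype(np.float32))
        print("tray",np.round(c[i]),s[i,4],np.round(r[0],1),np.round(r[1]),round(r[2],2),np.median(q[:,2]))
f=cv2.imread("pics/top0.png")[160:320,180:460]; cv2.imwrite("pics/topz.png",cv2.resize(f,None,fx=2.8,fy=2.8,interpolation=cv2.INTER_CUBIC))
E
```

```text
top table z -0.0006358326155844196
[297. 115.] 2162 top z 0.070 n 1746 med [0.827 0.052 0.065] rect [828.  52.] [167.  81.] 76.3 circ 827 52 91 [ 99. 106. 113.]
[125. 226.] 1128 top z 0.143 n 503 med [0.559 0.477 0.14 ] rect [559. 478.] [58. 56.] 89.0 circ 559 478 31 [ 53.  74. 102.]
[517. 232.] 733 top z 0.095 n 163 med [ 0.52  -0.481  0.092] rect [ 520. -479.] [73. 74.] 38.1 circ 521 -478 38 [90. 90. 95.]
[225. 248.] 415 top z 0.065 n 353 med [0.499 0.237 0.061] rect [499. 238.] [53. 54.] 73.2 circ 499 238 28 [ 52. 129. 157.]
[380. 257.] 448 top z 0.044 n 389 med [ 0.465 -0.147  0.04 ] rect [ 466. -147.] [80. 35.] 9.0 circ 465 -146 42 [143. 163. 188.]
[324. 256.] 517 top z 0.059 n 431 med [ 0.473 -0.007  0.055] rect [473.  -7.] [56. 56.] 6.9 circ 474 -6 38 [106. 137. 176.]
[265. 264.] 404 top z 0.065 n 350 med [0.455 0.14  0.061] rect [455. 140.] [54. 52.] 88.4 circ 456 140 28 [206. 218. 229.]
[435. 281.] 583 top z 0.108 n 481 med [ 0.403 -0.271  0.104] rect [ 402. -272.] [60. 59.] 88.4 circ 403 -271 31 [201. 213. 224.]
[207. 290.] 323 top z 0.058 n 269 med [0.395 0.288 0.054] rect
[... 986 characters left out ...]
z 0.064 n 375 med [0.46  0.14  0.061] rect [458. 140.] [54. 55.] 71.7 circ 459 140 29 [115. 132. 143.]
[447. 241.] 406 top z 0.057 n 272 med [0.399 0.287 0.054] rect [398. 287.] [46. 46.] 54.6 circ 397 286 25 [113. 126. 142.]
[418. 268.] 535 top z 0.064 n 423 med [0.503 0.237 0.061] rect [501. 238.] [54. 56.] 71.1 circ 501 238 30 [ 39.  88. 107.]
[531. 316.] 1985 top z 0.142 n 695 med [0.563 0.477 0.14 ] rect [561. 478.] [57. 60.] 58.8 circ 561 477 31 [45. 62. 82.]
[288. 378.] 3762 top z 0.070 n 3515 med [0.833 0.054 0.066] rect [831.  52.] [168.  81.] 76.3 circ 831 52 91 [68. 76. 81.]
tray [234. 272.] 4610 [ 621.4 -165.6] [289. 104.] 87.72 nan
tray [364. 313.] 4011 [nan nan] [0. 0.] 0.0 nan
```

View pics/topz.png

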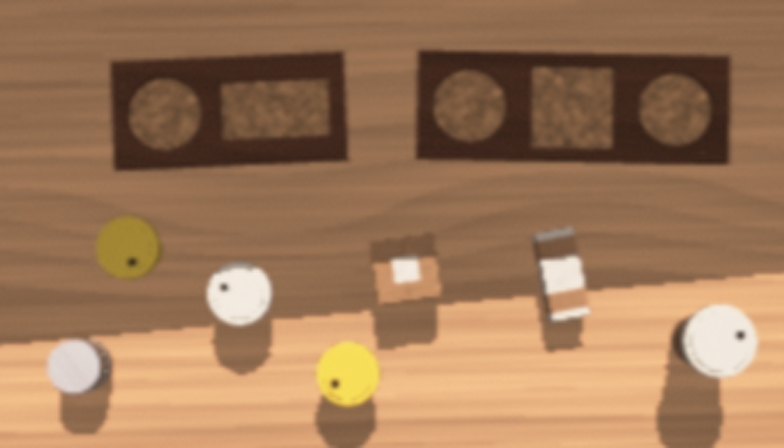

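drive_tool:
  commands:
    - {"tx":0.34,"ty":1,"rz":1,"grip":-1}
    - {"tx":0.34,"ty":1,"rz":1,"grip":-1}
    - {"tx":0.34,"ty":1,"rz":1,"grip":-1}
    - {"tx":0.34,"ty":1,"rz":1,"grip":-1}
    - {"tx":0.34,"ty":1,"rz":1,"grip":-1}
    - {"tx":0.34,"ty":1,"rz":1,"grip":-1}
    - {"tx":0.34,"ty":1,"rz":1,"grip":-1}
    - {"tx":0.34,"ty":1,"rz":0.75,"grip":-1}
    - {"tx":0.34,"ty":1,"grip":-1}
    - {"tx":0.34,"ty":1,"grip":-1}
  grip_force: 40

```text
validation failed for argument at $.co...
```

drive_tool:
  commands:
    - {"tx":0.34,"ty":1.0,"tz":0.0,"rx":0.0,"ry":0.0,"rz":1.0,"grip":-1.0}
  grip_force: 40

```text
clock: 0.28
tcp_pos: [0.2954, -0.5904, 0.2306]
orientation: [-3.008, -0.904, 0.002]
contact_force: [-0.1, 0.8, 0.6]
grip_width: 0.0853
```

drive_tool:
  commands:
    - {"tx":0.34,"ty":1,"tz":0,"rx":0,"ry":0,"rz":1,"grip":-1}
    - {"tx":0.34,"ty":1,"tz":0,"rx":0,"ry":0,"rz":1,"grip":-1}
    - {"tx":0.34,"ty":1,"tz":0,"rx":0,"ry":0,"rz":1,"grip":-1}
    - {"tx":0.34,"ty":1,"tz":0,"rx":0,"ry":0,"rz":1,"grip":-1}
    - {"tx":0.34,"ty":1,"tz":0,"rx":0,"ry":0,"rz":1,"grip":-1}
    - {"tx":0.34,"ty":1,"tz":0,"rx":0,"ry":0,"rz":1,"grip":-1}
    - {"tx":0.34,"ty":1,"tz":0,"rx":0,"ry":0,"rz":0.75,"grip":-1}
    - {"tx":0.34,"ty":1,"tz":0,"rx":0,"ry":0,"rz":0,"grip":-1}
    - {"tx":0.34,"ty":1,"tz":0,"rx":0,"ry":0,"rz":0,"grip":-1}
    - {"tx":0.34,"ty":1,"tz":0,"rx":0,"ry":0,"rz":0,"grip":-1}

```text
clock: 1.52
tcp_pos: [0.3651, -0.3884, 0.2313]
orientation: [-2.272, -2.17, -0.0]
contact_force: [0.4, 0.6, -0.5]
grip_width: 0.0854
```

drive_tool:
  commands:
    - {"tx":0.34,"ty":1,"tz":0,"rx":0,"ry":0,"rz":0,"grip":-1}
    - {"tx":0.34,"ty":1,"tz":0,"rx":0,"ry":0,"rz":0,"grip":-1}
    - {"tx":0.34,"ty":1,"tz":0,"rx":0,"ry":0,"rz":0,"grip":-1}
    - {"tx":0.34,"ty":1,"tz":0,"rx":0,"ry":0,"rz":0,"grip":-1}
    - {"tx":0.34,"ty":1,"tz":0,"rx":0,"ry":0,"rz":0,"grip":-1}
    - {"tx":0.34,"ty":0.9,"tz":0,"rx":0,"ry":0,"rz":0,"grip":-1}
    - {"tx":0,"ty":0,"tz":0,"rx":0,"ry":0,"rz":0,"grip":-1}

```text
clock: 2.4
tcp_pos: [0.4061, -0.2699, 0.2315]
orientation: [2.268, 2.174, 0.0]
contact_force: [0.5, -0.8, 0.9]
grip_width: 0.0855
```

Run:
```python
from bench import status, eyes
import cv2,numpy as np
from scipy.spatial.transform import Rotation as R
from h import *
o=status.get_obs()
print({k:np.round(o[k],4) for k in("tcp_pos","orientation","joints")})
f=eyes.grab_frame("wrist"); cv2.imwrite("pics/w1.png",f["frame"])
T=np.eye(4);T[:3,:3]=R.from_rotvec(o["orientation"]).as_matrix();T[:3,3]=o["tcp_pos"]
print(np.round(T,3))
p=cloud(f,T@f["T_tool_cam"]);h=p[...,2]
m=(h>.098)&(h<.115)&(np.hypot(p[...,0]-.404,p[...,1]+.272)<.06)
q=p[m]; print(len(q),q.mean(0),cv2.minEnclosingCircle((q[:,:2]*1000).astype(np.float32)))
```

```text
{'tcp_pos': array([ 0.4061, -0.2699,  0.2315]), 'orientation': array([2.2676e+00, 2.1740e+00, 5.0000e-04]), 'joints': array([ 0.7871,  0.192 , -0.3695,  1.9713,  0.0822,  0.9922,  0.3367])}
[[ 0.042  0.999  0.     0.406]
 [ 0.999 -0.042  0.    -0.27 ]
 [ 0.     0.    -1.     0.231]
 [ 0.     0.     0.     1.   ]]
4364 [ 0.404647   -0.27091799  0.1043953 ] ((404.6402282714844, -272.71160888671875), 31.05403709411621)
```

View pics/w1.png

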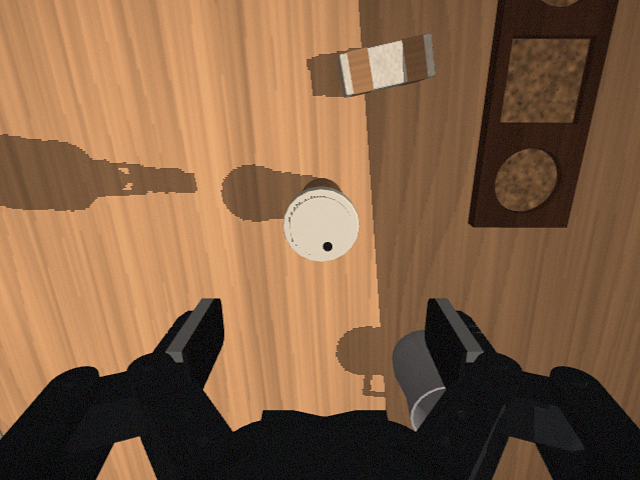

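drive_tool:
  commands:
    - {"tx":-0.08,"ty":-0.1,"tz":-1,"rx":0,"ry":0,"rz":0,"grip":-1}
    - {"tx":0,"ty":0,"tz":-1,"rx":0,"ry":0,"rz":0,"grip":-1}
    - {"tx":0,"ty":0,"tz":-1,"rx":0,"ry":0,"rz":0,"grip":-1}
    - {"tx":0,"ty":0,"tz":-1,"rx":0,"ry":0,"rz":0,"grip":-1}
    - {"tx":0,"ty":0,"tz":-1,"rx":0,"ry":0,"rz":0,"grip":-1}
    - {"tx":0,"ty":0,"tz":-1,"rx":0,"ry":0,"rz":0,"grip":-1}
    - {"tx":0,"ty":0,"tz":-1,"rx":0,"ry":0,"rz":0,"grip":-1}
    - {"tx":0,"ty":0,"tz":-1,"rx":0,"ry":0,"rz":0,"grip":-1}
    - {"tx":0,"ty":0,"tz":0,"rx":0,"ry":0,"rz":0,"grip":-1}
    - {"tx":0,"ty":0,"tz":0,"rx":0,"ry":0,"rz":0,"grip":-1}

```text
clock: 3.7
tcp_pos: [0.404, -0.2743, 0.0718]
orientation: [2.271, 2.17, 0.0]
contact_force: [-0.3, 0.1, 0.4]
grip_width: 0.0856
```

drive_tool:
  commands:
    - {"tx":0,"ty":0,"tz":0,"rx":0,"ry":0,"rz":0,"grip":1}
    - {"tx":0,"ty":0,"tz":0,"rx":0,"ry":0,"rz":0,"grip":1}
    - {"tx":0,"ty":0,"tz":0,"rx":0,"ry":0,"rz":0,"grip":1}
    - {"tx":0,"ty":0,"tz":0,"rx":0,"ry":0,"rz":0,"grip":1}
    - {"tx":0,"ty":0,"tz":0,"rx":0,"ry":0,"rz":0,"grip":1}
    - {"tx":0,"ty":0,"tz":0,"rx":0,"ry":0,"rz":0,"grip":1}

```text
clock: 4.45
tcp_pos: [0.4043, -0.2741, 0.0724]
orientation: [2.27, 2.17, 0.0]
contact_force: [-1.4, 0.3, 5.9]
grip_width: 0.0608
```

Run:
```python
from bench import status, eyes
import cv2
print(status.get_obs()["tcp_pos"])
f=eyes.grab_frame("wrist"); cv2.imwrite("pics/w2.png",f["frame"])
```

```text
[ 0.4042758  -0.27414757  0.07238768]
```

View pics/w2.png

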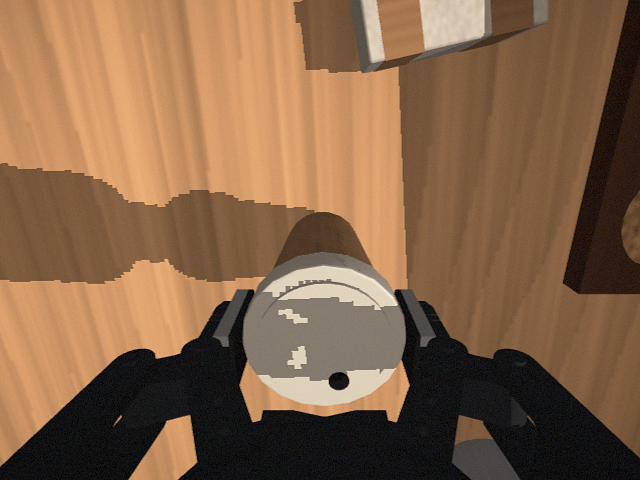

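drive_tool:
  commands:
    - {"tx":0,"ty":0,"tz":0.5,"rx":0,"ry":0,"rz":0,"grip":1}
    - {"tx":0,"ty":0,"tz":1,"rx":0,"ry":0,"rz":0,"grip":1}
    - {"tx":0.5,"ty":0,"tz":0.5,"rx":0,"ry":0,"rz":0,"grip":1}
    - {"tx":1,"ty":0.06,"tz":0,"rx":0,"ry":0,"rz":0,"grip":1}
    - {"tx":1,"ty":0.06,"tz":0,"rx":0,"ry":0,"rz":0,"grip":1}
    - {"tx":1,"ty":0.06,"tz":0,"rx":0,"ry":0,"rz":0,"grip":1}
    - {"tx":1,"ty":0.06,"tz":0,"rx":0,"ry":0,"rz":0,"grip":1}
    - {"tx":1,"ty":0.06,"tz":0,"rx":0,"ry":0,"rz":0,"grip":1}
    - {"tx":1,"ty":0.06,"tz":0,"rx":0,"ry":0,"rz":0,"grip":1}
    - {"tx":1,"ty":0.06,"tz":0,"rx":0,"ry":0,"rz":0,"grip":1}

```text
clock: 5.75
tcp_pos: [0.5555, -0.2643, 0.1101]
orientation: [-2.269, -2.171, 0.0]
contact_force: [-0.1, 0.2, -1.6]
grip_width: 0.0607
```

drive_tool:
  commands:
    - {"tx":1,"ty":0.06,"tz":0,"rx":0,"ry":0,"rz":0,"grip":1}
    - {"tx":1,"ty":0.06,"tz":0,"rx":0,"ry":0,"rz":0,"grip":1}
    - {"tx":0.8,"ty":0.06,"tz":0,"rx":0,"ry":0,"rz":0,"grip":1}
    - {"tx":0.3,"ty":0,"tz":0,"rx":0,"ry":0,"rz":0,"grip":1}
    - {"tx":0,"ty":0,"tz":0,"rx":0,"ry":0,"rz":0,"grip":1}

```text
clock: 6.38
tcp_pos: [0.6159, -0.2613, 0.1108]
orientation: [-2.27, -2.171, 0.0]
contact_force: [-0.5, -0.3, -2.0]
grip_width: 0.0606
```

Run:
```python
from bench import status, eyes
import cv2
print(status.get_obs()["tcp_pos"],status.get_obs()["joints"])
f=eyes.grab_frame("wrist"); cv2.imwrite("pics/w3.png",f["frame"])
```

```text
[ 0.61592465 -0.26134195  0.11084202] [ 0.52967585  0.61031898 -0.31594578  1.65102424  0.22608846  0.91706586
  0.08426537]
```

View pics/w3.png

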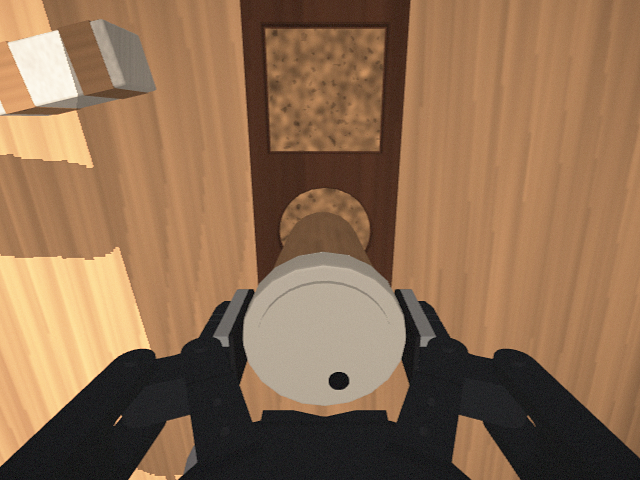

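drive_tool:
  commands:
    - {"tx":0,"ty":0,"tz":-0.6,"rx":0,"ry":0,"rz":0,"grip":1}
    - {"tx":0,"ty":0,"tz":-0.6,"rx":0,"ry":0,"rz":0,"grip":1}
    - {"tx":0,"ty":0,"tz":-0.25,"rx":0,"ry":0,"rz":0,"grip":1}
    - {"tx":0,"ty":0,"tz":-0.05,"rx":0,"ry":0,"rz":0,"grip":1}
    - {"tx":0,"ty":0,"tz":0,"rx":0,"ry":0,"rz":0,"grip":1}

```text
clock: 7.05
tcp_pos: [0.616, -0.2616, 0.0814]
orientation: [2.271, 2.171, 0.0]
contact_force: [-0.9, -0.9, -2.2]
grip_width: 0.0606
```

drive_tool:
  commands:
    - {"tx":0,"ty":0,"tz":-0.06,"rx":0,"ry":0,"rz":0,"grip":1}
    - {"tx":0,"ty":0,"tz":0,"rx":0,"ry":0,"rz":0,"grip":1}

```text
clock: 7.3
tcp_pos: [0.6162, -0.2617, 0.0806]
orientation: [2.27, 2.17, 0.001]
contact_force: [-0.0, -0.4, -0.0]
grip_width: 0.0605
```

drive_tool:
  commands:
    - {"tx":0,"ty":0,"tz":0,"rx":0,"ry":0,"rz":0,"grip":0}
    - {"tx":0,"ty":0,"tz":0,"rx":0,"ry":0,"rz":0,"grip":-1}
    - {"tx":0,"ty":0,"tz":0,"rx":0,"ry":0,"rz":0,"grip":-1}
    - {"tx":0,"ty":0,"tz":0,"rx":0,"ry":0,"rz":0,"grip":-1}
    - {"tx":0,"ty":0,"tz":0,"rx":0,"ry":0,"rz":0,"grip":-1}

```text
clock: 7.92
tcp_pos: [0.6158, -0.2616, 0.0801]
orientation: [-2.271, -2.171, -0.0]
contact_force: [0.4, 0.7, 0.7]
grip_width: 0.0856
```

drive_tool:
  commands:
    - {"tx":0,"ty":0,"tz":1,"rx":0,"ry":0,"rz":0,"grip":-1}
    - {"tx":0,"ty":0,"tz":1,"rx":0,"ry":0,"rz":0,"grip":-1}
    - {"tx":0,"ty":0,"tz":1,"rx":0,"ry":0,"rz":0,"grip":-1}
    - {"tx":0,"ty":0,"tz":1,"rx":0,"ry":0,"rz":0,"grip":-1}
    - {"tx":0,"ty":0,"tz":1,"rx":0,"ry":0,"rz":0,"grip":-1}
    - {"tx":-0.54,"ty":0.98,"tz":0,"rx":0,"ry":0,"rz":1,"grip":-1}
    - {"tx":-0.54,"ty":0.98,"tz":0,"rx":0,"ry":0,"rz":0.1,"grip":-1}
    - {"tx":-0.54,"ty":0.98,"tz":0,"rx":0,"ry":0,"rz":0,"grip":-1}
    - {"tx":-0.54,"ty":0.98,"tz":0,"rx":0,"ry":0,"rz":0,"grip":-1}
    - {"tx":-0.54,"ty":0.98,"tz":0,"rx":0,"ry":0,"rz":0,"grip":-1}

```text
clock: 9.18
tcp_pos: [0.5616, -0.163, 0.1809]
orientation: [2.097, 2.338, 0.0]
contact_force: [0.1, 0.1, 0.1]
grip_width: 0.0856
```

drive_tool:
  commands:
    - {"tx":-0.54,"ty":0.98,"tz":0,"rx":0,"ry":0,"rz":0,"grip":-1}
    - {"tx":-0.54,"ty":0.98,"tz":0,"rx":0,"ry":0,"rz":0,"grip":-1}
    - {"tx":-0.54,"ty":0.98,"tz":0,"rx":0,"ry":0,"rz":0,"grip":-1}
    - {"tx":-0.54,"ty":0.98,"tz":0,"rx":0,"ry":0,"rz":0,"grip":-1}
    - {"tx":-0.54,"ty":0.98,"tz":0,"rx":0,"ry":0,"rz":0,"grip":-1}
    - {"tx":-0.54,"ty":0.98,"tz":0,"rx":0,"ry":0,"rz":0,"grip":-1}
    - {"tx":-0.54,"ty":0.98,"tz":0,"rx":0,"ry":0,"rz":0,"grip":-1}
    - {"tx":-0.54,"ty":0.98,"tz":0,"rx":0,"ry":0,"rz":0,"grip":-1}
    - {"tx":0,"ty":0,"tz":0,"rx":0,"ry":0,"rz":0,"grip":-1}

```text
clock: 10.3
tcp_pos: [0.4746, -0.005, 0.1802]
orientation: [-2.094, -2.342, -0.0]
contact_force: [0.4, -0.1, 0.2]
grip_width: 0.0855
```

```bash
cat >> h.py <<'E'
def look(name,c,zlo,zhi,rad=.06):
    from bench import status,eyes
    from scipy.spatial.transform import Rotation as R
    o=status.get_obs()
    T=np.eye(4);T[:3,:3]=R.from_rotvec(o["orientation"]).as_matrix();T[:3,3]=o["tcp_pos"]
    f=eyes.grab_frame("wrist"); cv2.imwrite(f"pics/{name}.png",f["frame"])
    p=cloud(f,T@f["T_tool_cam"])
    print("tcp",np.round(o["tcp_pos"],4),"jaw deg",np.degrees(np.arctan2(T[1,1],T[0,1])).round(2),"j7",o["joints"].round(2))
    m=(p[...,2]>zlo)&(p[...,2]<zhi)&(np.hypot(p[...,0]-c[0],p[...,1]-c[1])<rad)
    q=(p[m][:,:2]*1000).astype(np.float32)
    print(len(q),q.mean(0),p[m][:,2].mean(),cv2.minAreaRect(q),cv2.minEnclosingCircle(q))
E
python3 -c "
from h import *
look('w4',(.475,-.007),.048,.062)"
```

```text
tcp [ 0.4746 -0.005   0.1802] jaw deg 6.4 j7 [ 0.32  0.25 -0.5   2.05  0.16  0.88 -0.16]
4729 [474.5945    -5.535462] 0.05514215354359111 ((474.8443603515625, -7.003192901611328), (56.12849807739258, 56.03184509277344), 6.862030029296875) ((474.7774353027344, -7.20796012878418), 38.78385543823242)
```

View pics/w4.png

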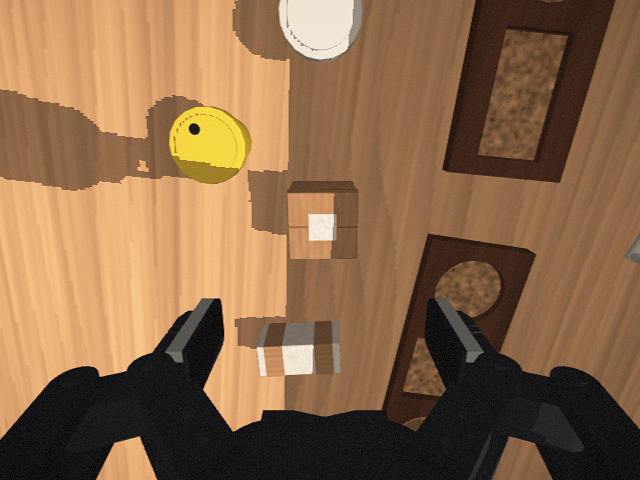

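drive_tool:
  commands:
    - {"tx":0,"ty":-0.1,"tz":-1,"rx":0,"ry":0,"rz":0,"grip":-1}
    - {"tx":0,"ty":0,"tz":-1,"rx":0,"ry":0,"rz":0,"grip":-1}
    - {"tx":0,"ty":0,"tz":-1,"rx":0,"ry":0,"rz":0,"grip":-1}
    - {"tx":0,"ty":0,"tz":-1,"rx":0,"ry":0,"rz":0,"grip":-1}
    - {"tx":0,"ty":0,"tz":-1,"rx":0,"ry":0,"rz":0,"grip":-1}
    - {"tx":0,"ty":0,"tz":-1,"rx":0,"ry":0,"rz":0,"grip":-1}
    - {"tx":0,"ty":0,"tz":-1,"rx":0,"ry":0,"rz":0,"grip":-1}
    - {"tx":0,"ty":0,"tz":-0.8,"rx":0,"ry":0,"rz":0,"grip":-1}
    - {"tx":0,"ty":0,"tz":-0.45,"rx":0,"ry":0,"rz":0,"grip":-1}
    - {"tx":0,"ty":0,"tz":0,"rx":0,"ry":0,"rz":0,"grip":-1}

```text
clock: 11.6
tcp_pos: [0.4753, -0.009, 0.0147]
orientation: [-2.097, -2.338, 0.001]
contact_force: [0.6, 0.4, 0.2]
grip_width: 0.0858
```

drive_tool:
  commands:
    - {"tx":0,"ty":0,"tz":0,"rx":0,"ry":0,"rz":0,"grip":1}
    - {"tx":0,"ty":0,"tz":0,"rx":0,"ry":0,"rz":0,"grip":1}
    - {"tx":0,"ty":0,"tz":0,"rx":0,"ry":0,"rz":0,"grip":1}
    - {"tx":0,"ty":0,"tz":0,"rx":0,"ry":0,"rz":0,"grip":1}
    - {"tx":0,"ty":0,"tz":0,"rx":0,"ry":0,"rz":0,"grip":1}
    - {"tx":0,"ty":0,"tz":0,"rx":0,"ry":0,"rz":0,"grip":1}

```text
clock: 12.35
tcp_pos: [0.4759, -0.0088, 0.0158]
orientation: [2.097, 2.338, 0.001]
contact_force: [-0.9, -0.4, 6.4]
grip_width: 0.0557
```

drive_tool:
  commands:
    - {"tx":0,"ty":0,"tz":0.5,"rx":0,"ry":0,"rz":0,"grip":1}
    - {"tx":0,"ty":0,"tz":1,"rx":0,"ry":0,"rz":0,"grip":1}
    - {"tx":0,"ty":0,"tz":1,"rx":0,"ry":0,"rz":0,"grip":1}
    - {"tx":0.5,"ty":-0.5,"tz":0.5,"rx":0,"ry":0,"rz":-0.5,"grip":1}
    - {"tx":0.9,"ty":-1,"tz":0,"rx":0,"ry":0,"rz":-0.6,"grip":1}
    - {"tx":0.9,"ty":-1,"tz":0,"rx":0,"ry":0,"rz":0,"grip":1}
    - {"tx":0.9,"ty":-1,"tz":0,"rx":0,"ry":0,"rz":0,"grip":1}
    - {"tx":0.9,"ty":-1,"tz":0,"rx":0,"ry":0,"rz":0,"grip":1}
    - {"tx":0.9,"ty":-1,"tz":0,"rx":0,"ry":0,"rz":0,"grip":1}
    - {"tx":0.9,"ty":-1,"tz":0,"rx":0,"ry":0,"rz":0,"grip":1}

```text
clock: 13.6
tcp_pos: [0.5941, -0.1407, 0.0748]
orientation: [-2.274, -2.167, 0.001]
contact_force: [-0.2, 0.5, -1.8]
grip_width: 0.0555
```

drive_tool:
  commands:
    - {"tx":0.9,"ty":-1,"tz":0,"rx":0,"ry":0,"rz":0,"grip":1}
    - {"tx":0.45,"ty":-0.4,"tz":0,"rx":0,"ry":0,"rz":0,"grip":1}
    - {"tx":0,"ty":0,"tz":0,"rx":0,"ry":0,"rz":0,"grip":1}

```text
clock: 13.98
tcp_pos: [0.6205, -0.1674, 0.0747]
orientation: [-2.273, -2.168, 0.0]
contact_force: [-0.2, 0.2, -1.7]
grip_width: 0.0554
```

```bash
python3 -c "
from h import *
look('w5',(.62,-.07),.003,.012,.05)"
```

```text
tcp [ 0.6205 -0.1674  0.0747] jaw deg -2.69 j7 [ 0.42  0.62 -0.35  1.74  0.28  0.83 -0.11]
13187 [625.9014   -68.760796] 0.008349136629570935 ((625.78955078125, -70.326171875), (67.731689453125, 67.76075744628906), 65.23701477050781) ((625.8267211914062, -70.46048736572266), 34.136898040771484)
```

View pics/w5.png

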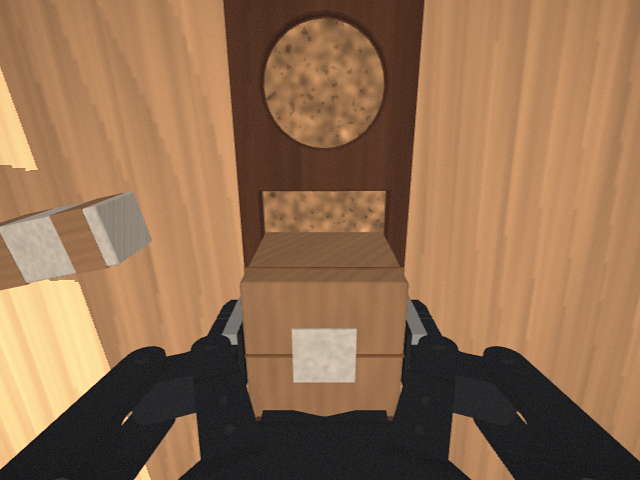

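drive_tool:
  commands:
    - {"tx":0,"ty":0,"tz":-1,"rx":0,"ry":0,"rz":0,"grip":1}
    - {"tx":0,"ty":0,"tz":-1,"rx":0,"ry":0,"rz":0,"grip":1}
    - {"tx":0,"ty":0,"tz":-0.4,"rx":0,"ry":0,"rz":0,"grip":1}
    - {"tx":0,"ty":0,"tz":-0.1,"rx":0,"ry":0,"rz":0,"grip":1}
    - {"tx":0,"ty":0,"tz":-0.06,"rx":0,"ry":0,"rz":0,"grip":1}
    - {"tx":0,"ty":0,"tz":0,"rx":0,"ry":0,"rz":0,"grip":1}

```text
clock: 14.78
tcp_pos: [0.6207, -0.1668, 0.0242]
orientation: [2.27, 2.171, 0.001]
contact_force: [-0.5, -0.4, -1.3]
grip_width: 0.0556
```

drive_tool:
  commands:
    - {"tx":0,"ty":0,"tz":-0.05,"rx":0,"ry":0,"rz":0,"grip":1}
    - {"tx":0,"ty":0,"tz":0,"rx":0,"ry":0,"rz":0,"grip":0}
    - {"tx":0,"ty":0,"tz":0,"rx":0,"ry":0,"rz":0,"grip":-1}
    - {"tx":0,"ty":0,"tz":0,"rx":0,"ry":0,"rz":0,"grip":-1}
    - {"tx":0,"ty":0,"tz":0,"rx":0,"ry":0,"rz":0,"grip":-1}
    - {"tx":0,"ty":0,"tz":0,"rx":0,"ry":0,"rz":0,"grip":-1}

```text
clock: 15.52
tcp_pos: [0.6204, -0.1668, 0.0228]
orientation: [-2.271, -2.171, 0.0]
contact_force: [0.0, 0.2, -0.1]
grip_width: 0.0856
```

drive_tool:
  commands:
    - {"tx":0,"ty":0,"tz":1,"rx":0,"ry":0,"rz":0,"grip":-1}
    - {"tx":0,"ty":0,"tz":1,"rx":0,"ry":0,"rz":0,"grip":-1}
    - {"tx":0,"ty":0,"tz":1,"rx":0,"ry":0,"rz":0,"grip":-1}
    - {"tx":0,"ty":0,"tz":1,"rx":0,"ry":0,"rz":0,"grip":-1}
    - {"tx":-0.5,"ty":0.1,"tz":1,"rx":0,"ry":0,"rz":-0.9,"grip":-1}
    - {"tx":-0.8,"ty":0.1,"tz":1,"rx":0,"ry":0,"rz":-1,"grip":-1}
    - {"tx":-0.8,"ty":0.1,"tz":1,"rx":0,"ry":0,"rz":-1,"grip":-1}
    - {"tx":-0.8,"ty":0.1,"tz":0,"rx":0,"ry":0,"rz":-1,"grip":-1}
    - {"tx":-0.8,"ty":0.1,"tz":0,"rx":0,"ry":0,"rz":-1,"grip":-1}
    - {"tx":-0.8,"ty":0.1,"tz":0,"rx":0,"ry":0,"rz":-1,"grip":-1}

```text
clock: 16.77
tcp_pos: [0.5301, -0.1547, 0.1641]
orientation: [2.952, 1.074, 0.002]
contact_force: [0.6, -0.2, -0.3]
grip_width: 0.0854
```

drive_tool:
  commands:
    - {"tx":-0.8,"ty":0.1,"tz":0,"rx":0,"ry":0,"rz":-1,"grip":-1}
    - {"tx":-0.8,"ty":0.1,"tz":0,"rx":0,"ry":0,"rz":-1,"grip":-1}
    - {"tx":-0.8,"ty":0.1,"tz":0,"rx":0,"ry":0,"rz":-1,"grip":-1}
    - {"tx":-0.75,"ty":0.1,"tz":0,"rx":0,"ry":0,"rz":-0.9,"grip":-1}
    - {"tx":0,"ty":0,"tz":0,"rx":0,"ry":0,"rz":0,"grip":-1}

```text
clock: 17.4
tcp_pos: [0.4669, -0.1467, 0.1638]
orientation: [3.131, 0.249, 0.001]
contact_force: [0.1, 0.1, 0.2]
grip_width: 0.0855
```

```bash
python3 -c "
from h import *
look('w6',(.468,-.147),.033,.048)"
```

```text
tcp [ 0.4669 -0.1467  0.1638] jaw deg -80.9 j7 [ 0.28  0.26 -0.12  2.05  0.04  0.83 -1.28]
4219 [ 469.66183 -148.07329] 0.040092504092515864 ((467.46978759765625, -148.3570556640625), (79.73695373535156, 34.49662780761719), 9.37456226348877) ((467.40545654296875, -148.27529907226562), 42.6277961730957)
```

View pics/w6.png

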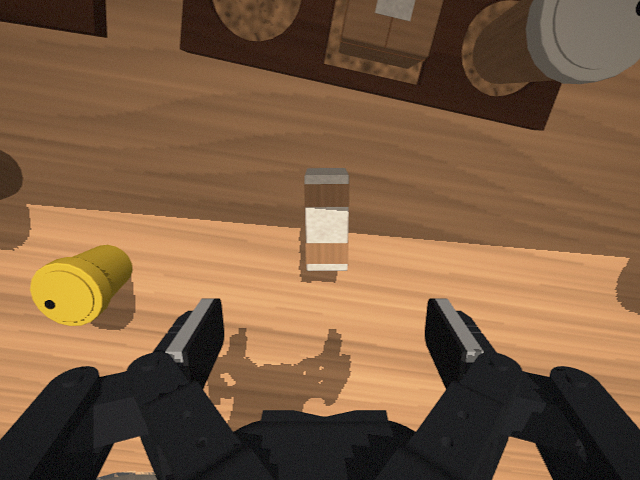

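drive_tool:
  commands:
    - {"tx":0,"ty":-0.07,"tz":-1,"rx":0,"ry":0,"rz":0,"grip":-1}
    - {"tx":0,"ty":0,"tz":-1,"rx":0,"ry":0,"rz":0,"grip":-1}
    - {"tx":0,"ty":0,"tz":-1,"rx":0,"ry":0,"rz":0,"grip":-1}
    - {"tx":0,"ty":0,"tz":-1,"rx":0,"ry":0,"rz":0,"grip":-1}
    - {"tx":0,"ty":0,"tz":-1,"rx":0,"ry":0,"rz":0,"grip":-1}
    - {"tx":0,"ty":0,"tz":-1,"rx":0,"ry":0,"rz":0,"grip":-1}
    - {"tx":0,"ty":0,"tz":-1,"rx":0,"ry":0,"rz":0,"grip":-1}
    - {"tx":0,"ty":0,"tz":-0.4,"rx":0,"ry":0,"rz":0,"grip":-1}
    - {"tx":0,"ty":0,"tz":-0.2,"rx":0,"ry":0,"rz":0,"grip":-1}
    - {"tx":0,"ty":0,"tz":0,"rx":0,"ry":0,"rz":0,"grip":-1}

```text
clock: 18.7
tcp_pos: [0.4679, -0.1483, 0.0112]
orientation: [3.132, 0.248, 0.001]
contact_force: [0.7, -0.8, -0.4]
grip_width: 0.0858
```

drive_tool:
  commands:
    - {"tx":0,"ty":0,"tz":0,"rx":0,"ry":0,"rz":0,"grip":1}
    - {"tx":0,"ty":0,"tz":0,"rx":0,"ry":0,"rz":0,"grip":1}
    - {"tx":0,"ty":0,"tz":0,"rx":0,"ry":0,"rz":0,"grip":1}
    - {"tx":0,"ty":0,"tz":0,"rx":0,"ry":0,"rz":0,"grip":1}
    - {"tx":0,"ty":0,"tz":0,"rx":0,"ry":0,"rz":0,"grip":1}
    - {"tx":0,"ty":0,"tz":0,"rx":0,"ry":0,"rz":0,"grip":1}
    - {"tx":0,"ty":0,"tz":0,"rx":0,"ry":0,"rz":0,"grip":1}
    - {"tx":0,"ty":0,"tz":0,"rx":0,"ry":0,"rz":0,"grip":1}

```text
clock: 19.7
tcp_pos: [0.4678, -0.1483, 0.0114]
orientation: [3.132, 0.247, 0.001]
contact_force: [-1.2, 0.1, 6.3]
grip_width: 0.0339
```

drive_tool:
  commands:
    - {"tx":0,"ty":0,"tz":0.5,"rx":0,"ry":0,"rz":0,"grip":1}
    - {"tx":0,"ty":0,"tz":1,"rx":0,"ry":0,"rz":0,"grip":1}
    - {"tx":0,"ty":0,"tz":1,"rx":0,"ry":0,"rz":0,"grip":1}
    - {"tx":0.3,"ty":0.5,"tz":1,"rx":0,"ry":0,"rz":0.5,"grip":1}
    - {"tx":0.6,"ty":1,"tz":0.5,"rx":0,"ry":0,"rz":0.9,"grip":1}
    - {"tx":0.6,"ty":1,"tz":0,"rx":0,"ry":0,"rz":0.9,"grip":1}
    - {"tx":0.6,"ty":1,"tz":0,"rx":0,"ry":0,"rz":0.9,"grip":1}
    - {"tx":0.6,"ty":1,"tz":0,"rx":0,"ry":0,"rz":0.9,"grip":1}
    - {"tx":0.6,"ty":1,"tz":0,"rx":0,"ry":0,"rz":0.9,"grip":1}
    - {"tx":0.6,"ty":1,"tz":0,"rx":0,"ry":0,"rz":0.9,"grip":1}

```text
clock: 20.95
tcp_pos: [0.5455, -0.0178, 0.0912]
orientation: [2.768, 1.486, -0.001]
contact_force: [-0.4, 0.0, -1.0]
grip_width: 0.0332
```

drive_tool:
  commands:
    - {"tx":0.6,"ty":1,"tz":0,"rx":0,"ry":0,"rz":0.9,"grip":1}
    - {"tx":0.6,"ty":1,"tz":0,"rx":0,"ry":0,"rz":0.9,"grip":1}
    - {"tx":0.6,"ty":1,"tz":0,"rx":0,"ry":0,"rz":0.9,"grip":1}
    - {"tx":0.6,"ty":1,"tz":0,"rx":0,"ry":0,"rz":0.9,"grip":1}
    - {"tx":0.6,"ty":1,"tz":0,"rx":0,"ry":0,"rz":0.9,"grip":1}
    - {"tx":0.6,"ty":1,"tz":0,"rx":0,"ry":0,"rz":0,"grip":1}
    - {"tx":0.3,"ty":0.4,"tz":0,"rx":0,"ry":0,"rz":0,"grip":1}
    - {"tx":0,"ty":0,"tz":0,"rx":0,"ry":0,"rz":0,"grip":1}

```text
clock: 21.95
tcp_pos: [0.6235, 0.1102, 0.0909]
orientation: [2.178, 2.264, -0.0]
contact_force: [0.5, -1.1, -0.7]
grip_width: 0.0335
```

```bash
python3 -c "
from h import *
look('w7',(.6195,.212),.003,.012,.05)"
```

```text
tcp [0.6235 0.1102 0.0909] jaw deg 2.2 j7 [ 0.07  0.61 -0.47  1.75  0.35  0.87 -0.52]
11468 [625.64435 212.61879] 0.008365258486783623 ((625.6080932617188, 211.08145141601562), (67.578125, 67.75457763671875), 9.007704734802246) ((625.6023559570312, 211.14588928222656), 34.21403884887695)
```

View pics/w7.png

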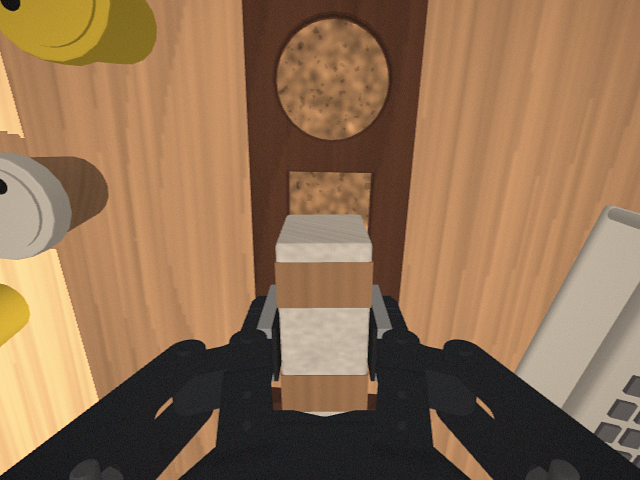

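drive_tool:
  commands:
    - {"tx":0.18,"ty":0,"tz":-0.6,"rx":0,"ry":0,"rz":0,"grip":1}
    - {"tx":0,"ty":0,"tz":-1,"rx":0,"ry":0,"rz":0,"grip":1}
    - {"tx":0,"ty":0,"tz":-1,"rx":0,"ry":0,"rz":0,"grip":1}
    - {"tx":0,"ty":0,"tz":-0.6,"rx":0,"ry":0,"rz":0,"grip":1}
    - {"tx":0,"ty":0,"tz":-0.3,"rx":0,"ry":0,"rz":0,"grip":1}
    - {"tx":0,"ty":0,"tz":-0.08,"rx":0,"ry":0,"rz":0,"grip":1}
    - {"tx":0,"ty":0,"tz":0,"rx":0,"ry":0,"rz":0,"grip":1}

```text
clock: 22.88
tcp_pos: [0.6274, 0.11, 0.0196]
orientation: [2.177, 2.264, 0.001]
contact_force: [0.7, -0.0, -1.6]
grip_width: 0.0336
```

drive_tool:
  commands:
    - {"tx":0,"ty":0,"tz":-0.06,"rx":0,"ry":0,"rz":0,"grip":1}
    - {"tx":0,"ty":0,"tz":0,"rx":0,"ry":0,"rz":0,"grip":1}

```text
clock: 23.12
tcp_pos: [0.6276, 0.11, 0.0194]
orientation: [2.177, 2.263, 0.001]
contact_force: [-2.3, -1.9, 6.5]
grip_width: 0.0334
```

drive_tool:
  commands:
    - {"tx":0,"ty":0,"tz":0,"rx":0,"ry":0,"rz":0,"grip":0.2}
    - {"tx":0,"ty":0,"tz":0,"rx":0,"ry":0,"rz":0,"grip":-1}
    - {"tx":0,"ty":0,"tz":0,"rx":0,"ry":0,"rz":0,"grip":-1}
    - {"tx":0,"ty":0,"tz":0,"rx":0,"ry":0,"rz":0,"grip":-1}
    - {"tx":0,"ty":0,"tz":0,"rx":0,"ry":0,"rz":0,"grip":-1}
    - {"tx":0,"ty":0,"tz":0,"rx":0,"ry":0,"rz":0,"grip":-1}

```text
clock: 23.88
tcp_pos: [0.627, 0.1098, 0.0181]
orientation: [-2.178, -2.264, 0.0]
contact_force: [0.1, -1.0, 0.1]
grip_width: 0.0855
```

drive_tool:
  commands:
    - {"tx":0,"ty":0,"tz":1,"rx":0,"ry":0,"rz":0,"grip":-1}
    - {"tx":0,"ty":0,"tz":1,"rx":0,"ry":0,"rz":0,"grip":-1}
    - {"tx":0,"ty":0,"tz":1,"rx":0,"ry":0,"rz":0,"grip":-1}
    - {"tx":0,"ty":0,"tz":1,"rx":0,"ry":0,"rz":0,"grip":-1}
    - {"tx":-0.5,"ty":0.2,"tz":1,"rx":0,"ry":0,"rz":0,"grip":-1}
    - {"tx":-1,"ty":0.2,"tz":1,"rx":0,"ry":0,"rz":0,"grip":-1}
    - {"tx":-1,"ty":0.2,"tz":1,"rx":0,"ry":0,"rz":0,"grip":-1}
    - {"tx":-1,"ty":0.2,"tz":0,"rx":0,"ry":0,"rz":0,"grip":-1}
    - {"tx":-1,"ty":0.2,"tz":0,"rx":0,"ry":0,"rz":0,"grip":-1}
    - {"tx":-1,"ty":0.2,"tz":0,"rx":0,"ry":0,"rz":0,"grip":-1}

```text
clock: 25.12
tcp_pos: [0.5156, 0.1342, 0.1589]
orientation: [2.177, 2.265, -0.0]
contact_force: [-0.7, -0.2, 0.3]
grip_width: 0.0857
```

drive_tool:
  commands:
    - {"tx":-1,"ty":0.2,"tz":0,"rx":0,"ry":0,"rz":0,"grip":-1}
    - {"tx":-1,"ty":0.1,"tz":0,"rx":0,"ry":0,"rz":0,"grip":-1}
    - {"tx":-1,"ty":0,"tz":0,"rx":0,"ry":0,"rz":0,"grip":-1}
    - {"tx":0,"ty":0,"tz":0,"rx":0,"ry":0,"rz":0,"grip":-1}

```text
clock: 25.62
tcp_pos: [0.4554, 0.1399, 0.1586]
orientation: [2.176, 2.266, -0.001]
contact_force: [-0.1, -0.1, 0.6]
grip_width: 0.0856
```

```bash
python3 -c "
from h import *
look('w8',(.458,.14),.053,.07,.05)"
```

```text
tcp [0.4554 0.1399 0.1586] jaw deg 2.32 j7 [ 0.07  0.3  -0.59  2.06  0.22  0.84 -0.6 ]
4415 [457.09296 141.84274] 0.06123335496720689 ((457.151123046875, 140.2499542236328), (54.799007415771484, 55.195404052734375), 78.95881652832031) ((457.3639221191406, 139.90560913085938), 28.0994873046875)
```

View pics/w8.png

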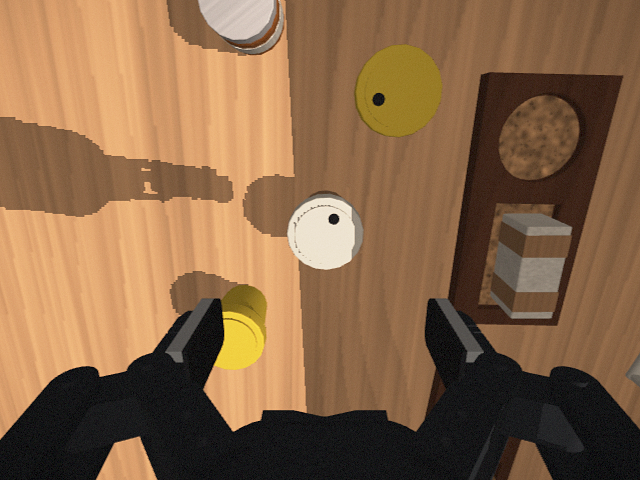

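drive_tool:
  commands:
    - {"tx":0.09,"ty":0,"tz":-1,"rx":0,"ry":0,"rz":0,"grip":-1}
    - {"tx":0,"ty":0,"tz":-1,"rx":0,"ry":0,"rz":0,"grip":-1}
    - {"tx":0,"ty":0,"tz":-1,"rx":0,"ry":0,"rz":0,"grip":-1}
    - {"tx":0,"ty":0,"tz":-1,"rx":0,"ry":0,"rz":0,"grip":-1}
    - {"tx":0,"ty":0,"tz":-1,"rx":0,"ry":0,"rz":0,"grip":-1}
    - {"tx":0,"ty":0,"tz":-1,"rx":0,"ry":0,"rz":0,"grip":-1}
    - {"tx":0,"ty":0,"tz":-0.5,"rx":0,"ry":0,"rz":0,"grip":-1}
    - {"tx":0,"ty":0,"tz":0,"rx":0,"ry":0,"rz":0,"grip":-1}
    - {"tx":0,"ty":0,"tz":0,"rx":0,"ry":0,"rz":0,"grip":-1}

```text
clock: 26.8
tcp_pos: [0.4595, 0.14, 0.0287]
orientation: [2.178, 2.264, 0.002]
contact_force: [-0.8, 0.2, 0.4]
grip_width: 0.0853
```

drive_tool:
  commands:
    - {"tx":0,"ty":0,"tz":0,"rx":0,"ry":0,"rz":0,"grip":1}
    - {"tx":0,"ty":0,"tz":0,"rx":0,"ry":0,"rz":0,"grip":1}
    - {"tx":0,"ty":0,"tz":0,"rx":0,"ry":0,"rz":0,"grip":1}
    - {"tx":0,"ty":0,"tz":0,"rx":0,"ry":0,"rz":0,"grip":1}
    - {"tx":0,"ty":0,"tz":0,"rx":0,"ry":0,"rz":0,"grip":1}
    - {"tx":0,"ty":0,"tz":0,"rx":0,"ry":0,"rz":0,"grip":1}

```text
clock: 27.55
tcp_pos: [0.4591, 0.1398, 0.0288]
orientation: [2.177, 2.264, 0.001]
contact_force: [-1.3, -1.3, 6.5]
grip_width: 0.0548
```

drive_tool:
  commands:
    - {"tx":0,"ty":0,"tz":0.5,"rx":0,"ry":0,"rz":0,"grip":1}
    - {"tx":0,"ty":0,"tz":1,"rx":0,"ry":0,"rz":0,"grip":1}
    - {"tx":0,"ty":0,"tz":1,"rx":0,"ry":0,"rz":0,"grip":1}
    - {"tx":0,"ty":0,"tz":1,"rx":0,"ry":0,"rz":0,"grip":1}
    - {"tx":0.5,"ty":0.2,"tz":0.5,"rx":0,"ry":0,"rz":0,"grip":1}
    - {"tx":1,"ty":0.4,"tz":0,"rx":0,"ry":0,"rz":0,"grip":1}
    - {"tx":1,"ty":0.4,"tz":0,"rx":0,"ry":0,"rz":0,"grip":1}
    - {"tx":1,"ty":0.4,"tz":0,"rx":0,"ry":0,"rz":0,"grip":1}
    - {"tx":1,"ty":0.5,"tz":0,"rx":0,"ry":0,"rz":0,"grip":1}
    - {"tx":1,"ty":0.5,"tz":0,"rx":0,"ry":0,"rz":0,"grip":1}

```text
clock: 28.8
tcp_pos: [0.5699, 0.1881, 0.1079]
orientation: [-2.178, -2.264, 0.0]
contact_force: [0.4, -0.4, -0.7]
grip_width: 0.0547
```

drive_tool:
  commands:
    - {"tx":1,"ty":0.5,"tz":0,"rx":0,"ry":0,"rz":0,"grip":1}
    - {"tx":1,"ty":0.5,"tz":0,"rx":0,"ry":0,"rz":0,"grip":1}
    - {"tx":0.75,"ty":0.15,"tz":0,"rx":0,"ry":0,"rz":0,"grip":1}
    - {"tx":0,"ty":0,"tz":0,"rx":0,"ry":0,"rz":0,"grip":1}
    - {"tx":0,"ty":0,"tz":0,"rx":0,"ry":0,"rz":0,"grip":1}

```text
clock: 29.42
tcp_pos: [0.6232, 0.2106, 0.1077]
orientation: [-2.178, -2.264, 0.002]
contact_force: [-0.4, -0.5, -1.0]
grip_width: 0.0548
```

Run:
```python
from h import *
look('w9',(.6195,.212),.003,.012,.05)
from bench import eyes
f=eyes.grab_frame("top");cv2.imwrite("pics/top1.png",f["frame"])
```

```text
tcp [0.6232 0.2106 0.1077] jaw deg 2.23 j7 [-0.07  0.63 -0.5   1.67  0.36  0.93 -0.66]
4605 [625.7384  219.99097] 0.008357973858946098 ((625.8495483398438, 224.71766662597656), (68.32620239257812, 68.13018798828125), 89.55883026123047) ((625.8945922851562, 223.79029846191406), 42.8026008605957)
```

View pics/w9.png

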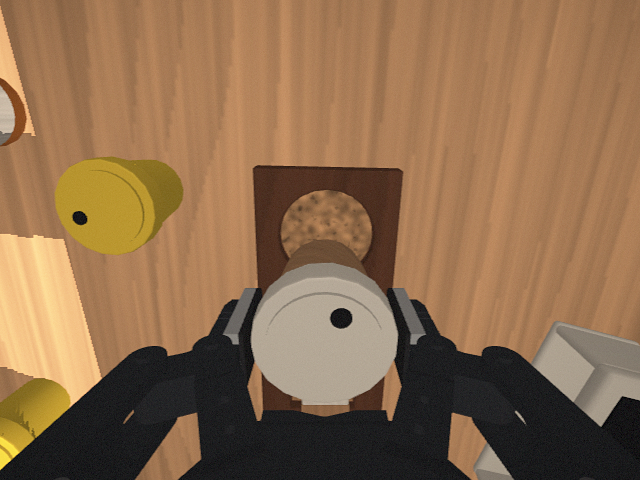

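drive_tool:
  commands:
    - {"tx":0.08,"ty":0,"tz":-0.6,"rx":0,"ry":0,"rz":0,"grip":1}
    - {"tx":0,"ty":0,"tz":-1,"rx":0,"ry":0,"rz":0,"grip":1}
    - {"tx":0,"ty":0,"tz":-1,"rx":0,"ry":0,"rz":0,"grip":1}
    - {"tx":0,"ty":0,"tz":-0.6,"rx":0,"ry":0,"rz":0,"grip":1}
    - {"tx":0,"ty":0,"tz":-0.25,"rx":0,"ry":0,"rz":0,"grip":1}
    - {"tx":0,"ty":0,"tz":-0.1,"rx":0,"ry":0,"rz":0,"grip":1}
    - {"tx":0,"ty":0,"tz":0,"rx":0,"ry":0,"rz":0,"grip":1}

```text
clock: 30.4
tcp_pos: [0.6258, 0.2111, 0.0376]
orientation: [2.177, 2.264, 0.002]
contact_force: [0.1, 0.4, -0.6]
grip_width: 0.0551
```

drive_tool:
  commands:
    - {"tx":0,"ty":0,"tz":-0.06,"rx":0,"ry":0,"rz":0,"grip":1}
    - {"tx":0,"ty":0,"tz":0,"rx":0,"ry":0,"rz":0,"grip":1}
    - {"tx":0,"ty":0,"tz":0,"rx":0,"ry":0,"rz":0,"grip":0}
    - {"tx":0,"ty":0,"tz":0,"rx":0,"ry":0,"rz":0,"grip":-1}
    - {"tx":0,"ty":0,"tz":0,"rx":0,"ry":0,"rz":0,"grip":-1}
    - {"tx":0,"ty":0,"tz":0,"rx":0,"ry":0,"rz":0,"grip":-1}
    - {"tx":0,"ty":0,"tz":0,"rx":0,"ry":0,"rz":0,"grip":-1}

```text
clock: 31.28
tcp_pos: [0.6254, 0.2107, 0.0358]
orientation: [-2.178, -2.264, 0.0]
contact_force: [-0.4, 0.5, -1.3]
grip_width: 0.0854
```

drive_tool:
  commands:
    - {"tx":0,"ty":0,"tz":1,"rx":0,"ry":0,"rz":0,"grip":-1}
    - {"tx":0,"ty":0,"tz":1,"rx":0,"ry":0,"rz":0,"grip":-1}
    - {"tx":0,"ty":0,"tz":1,"rx":0,"ry":0,"rz":0,"grip":-1}
    - {"tx":0,"ty":0,"tz":1,"rx":0,"ry":0,"rz":0,"grip":-1}
    - {"tx":0,"ty":0,"tz":1,"rx":0,"ry":0,"rz":0,"grip":-1}
    - {"tx":-0.45,"ty":0.2,"tz":1,"rx":0,"ry":0,"rz":0,"grip":-1}
    - {"tx":-1,"ty":0.35,"tz":0,"rx":0,"ry":0,"rz":0,"grip":-1}
    - {"tx":-1,"ty":0.35,"tz":0,"rx":0,"ry":0,"rz":0,"grip":-1}
    - {"tx":-1,"ty":0.35,"tz":0,"rx":0,"ry":0,"rz":0,"grip":-1}
    - {"tx":-1,"ty":0.35,"tz":0,"rx":0,"ry":0,"rz":0,"grip":-1}

```text
clock: 32.52
tcp_pos: [0.5351, 0.2434, 0.1565]
orientation: [-2.177, -2.265, -0.0]
contact_force: [-0.5, 1.2, -0.4]
grip_width: 0.0851
```

drive_tool:
  commands:
    - {"tx":-1,"ty":0.35,"tz":0,"rx":0,"ry":0,"rz":0,"grip":-1}
    - {"tx":-1,"ty":0.35,"tz":0,"rx":0,"ry":0,"rz":0,"grip":-1}
    - {"tx":-1,"ty":0.35,"tz":0,"rx":0,"ry":0,"rz":0,"grip":-1}
    - {"tx":-1,"ty":0.35,"tz":0,"rx":0,"ry":0,"rz":0,"grip":-1}
    - {"tx":-1,"ty":0.35,"tz":0,"rx":0,"ry":0,"rz":0,"grip":-1}
    - {"tx":-1,"ty":0.35,"tz":0,"rx":0,"ry":0,"rz":0,"grip":-1}
    - {"tx":-1,"ty":0.15,"tz":0,"rx":0,"ry":0,"rz":0,"grip":-1}
    - {"tx":0,"ty":0,"tz":0,"rx":0,"ry":0,"rz":0,"grip":-1}

```text
clock: 33.52
tcp_pos: [0.3947, 0.2881, 0.1559]
orientation: [2.175, 2.267, -0.001]
contact_force: [-0.5, -0.8, -0.1]
grip_width: 0.0853
```

Run:
```python
from h import *
look('w10',(.397,.287),.048,.06,.05)
```

```text
tcp [0.3947 0.2881 0.1559] jaw deg 2.36 j7 [-0.23  0.33 -0.63  2.03  0.26  0.85 -0.96]
3087 [396.66864 289.04553] 0.05496924842523201 ((396.7696838378906, 288.0079650878906), (46.2869758605957, 46.313899993896484), 6.4976301193237305) ((396.6195068359375, 287.64044189453125), 23.60347557067871)
```

View pics/w10.png

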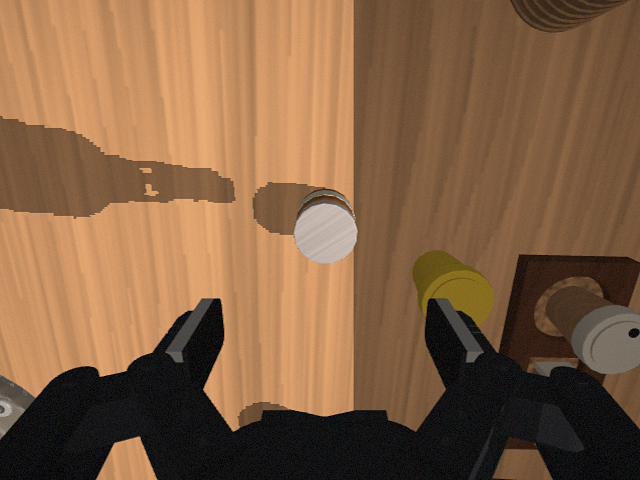

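drive_tool:
  commands:
    - {"tx":0.1,"ty":0,"tz":-1,"rx":0,"ry":0,"rz":1,"grip":-1}
    - {"tx":0,"ty":0,"tz":-1,"rx":0,"ry":0,"rz":1,"grip":-1}
    - {"tx":0,"ty":0,"tz":-1,"rx":0,"ry":0,"rz":0,"grip":-1}
    - {"tx":0,"ty":0,"tz":-1,"rx":0,"ry":0,"rz":0,"grip":-1}
    - {"tx":0,"ty":0,"tz":-1,"rx":0,"ry":0,"rz":0,"grip":-1}
    - {"tx":0,"ty":0,"tz":-1,"rx":0,"ry":0,"rz":0,"grip":-1}
    - {"tx":0,"ty":0,"tz":-0.8,"rx":0,"ry":0,"rz":0,"grip":-1}
    - {"tx":0,"ty":0,"tz":-0.4,"rx":0,"ry":0,"rz":0,"grip":-1}
    - {"tx":0,"ty":0,"tz":0,"rx":0,"ry":0,"rz":0,"grip":-1}
    - {"tx":0,"ty":0,"tz":0,"rx":0,"ry":0,"rz":0,"grip":-1}

```text
clock: 34.83
tcp_pos: [0.3988, 0.2881, 0.0124]
orientation: [1.842, 2.545, 0.002]
contact_force: [-0.4, 0.7, 1.2]
grip_width: 0.0854
```

drive_tool:
  commands:
    - {"tx":0,"ty":0,"tz":0,"rx":0,"ry":0,"rz":0,"grip":1}
    - {"tx":0,"ty":0,"tz":0,"rx":0,"ry":0,"rz":0,"grip":1}
    - {"tx":0,"ty":0,"tz":0,"rx":0,"ry":0,"rz":0,"grip":1}
    - {"tx":0,"ty":0,"tz":0,"rx":0,"ry":0,"rz":0,"grip":1}
    - {"tx":0,"ty":0,"tz":0,"rx":0,"ry":0,"rz":0,"grip":1}
    - {"tx":0,"ty":0,"tz":0,"rx":0,"ry":0,"rz":0,"grip":1}
    - {"tx":0,"ty":0,"tz":0,"rx":0,"ry":0,"rz":0,"grip":1}

```text
clock: 35.7
tcp_pos: [0.3985, 0.2878, 0.0125]
orientation: [1.841, 2.545, 0.0]
contact_force: [-1.9, -0.8, 7.9]
grip_width: 0.0467
```

drive_tool:
  commands:
    - {"tx":0,"ty":0,"tz":0.5,"rx":0,"ry":0,"rz":0,"grip":1}
    - {"tx":0,"ty":0,"tz":1,"rx":0,"ry":0,"rz":0,"grip":1}
    - {"tx":0,"ty":0,"tz":1,"rx":0,"ry":0,"rz":0,"grip":1}
    - {"tx":0,"ty":0,"tz":1,"rx":0,"ry":0,"rz":0,"grip":1}
    - {"tx":0,"ty":0,"tz":1,"rx":0,"ry":0,"rz":0,"grip":1}
    - {"tx":0.3,"ty":-0.5,"tz":0.5,"rx":0,"ry":0,"rz":0,"grip":1}
    - {"tx":0.6,"ty":-1,"tz":0,"rx":0,"ry":0,"rz":-0.5,"grip":1}
    - {"tx":0.6,"ty":-1,"tz":0,"rx":0,"ry":0,"rz":-0.5,"grip":1}
    - {"tx":0.6,"ty":-1,"tz":0,"rx":0,"ry":0,"rz":-0.5,"grip":1}
    - {"tx":0.6,"ty":-1,"tz":0,"rx":0,"ry":0,"rz":-0.5,"grip":1}

```text
clock: 36.95
tcp_pos: [0.4532, 0.1959, 0.1115]
orientation: [-2.184, -2.258, 0.001]
contact_force: [0.4, -0.0, -1.3]
grip_width: 0.047
```

drive_tool:
  commands:
    - {"tx":0.6,"ty":-1,"tz":0,"rx":0,"ry":0,"rz":-0.5,"grip":1}
    - {"tx":0.6,"ty":-1,"tz":0,"rx":0,"ry":0,"rz":0,"grip":1}
    - {"tx":0.6,"ty":-1,"tz":0,"rx":0,"ry":0,"rz":0,"grip":1}
    - {"tx":0.6,"ty":-1,"tz":0,"rx":0,"ry":0,"rz":0,"grip":1}
    - {"tx":0.65,"ty":-1,"tz":0,"rx":0,"ry":0,"rz":0,"grip":1}
    - {"tx":0.65,"ty":-1,"tz":0,"rx":0,"ry":0,"rz":0,"grip":1}
    - {"tx":0.65,"ty":-1,"tz":0,"rx":0,"ry":0,"rz":0,"grip":1}
    - {"tx":0.65,"ty":-1,"tz":0,"rx":0,"ry":0,"rz":0,"grip":1}
    - {"tx":0.65,"ty":-1,"tz":0,"rx":0,"ry":0,"rz":0,"grip":1}
    - {"tx":0.65,"ty":-1,"tz":0,"rx":0,"ry":0,"rz":0,"grip":1}

```text
clock: 38.2
tcp_pos: [0.5789, -0.0039, 0.1117]
orientation: [-2.258, -2.184, 0.0]
contact_force: [0.5, 0.3, -1.6]
grip_width: 0.0469
```

drive_tool:
  commands:
    - {"tx":0.65,"ty":-1,"tz":0,"rx":0,"ry":0,"rz":0,"grip":1}
    - {"tx":0.5,"ty":-0.4,"tz":0,"rx":0,"ry":0,"rz":0,"grip":1}
    - {"tx":0,"ty":0,"tz":0,"rx":0,"ry":0,"rz":0,"grip":1}

```text
clock: 38.58
tcp_pos: [0.6019, -0.0308, 0.1117]
orientation: [-2.258, -2.184, -0.0]
contact_force: [0.8, -0.7, -0.4]
grip_width: 0.0467
```

Run:
```python
from h import *
look('w11',(.625,-.07),.003,.012,.05)
```

```text
tcp [ 0.6019 -0.0308  0.1117] jaw deg -1.89 j7 [ 0.29  0.54 -0.46  1.81  0.3   0.86 -0.34]
1470 [641.41785  -54.752975] 0.00833784531438233 ((636.5604248046875, -51.397029876708984), (31.034154891967773, 72.95817565917969), 26.33346176147461) ((636.822021484375, -51.26753616333008), 36.92266082763672)
```

View pics/w11.png

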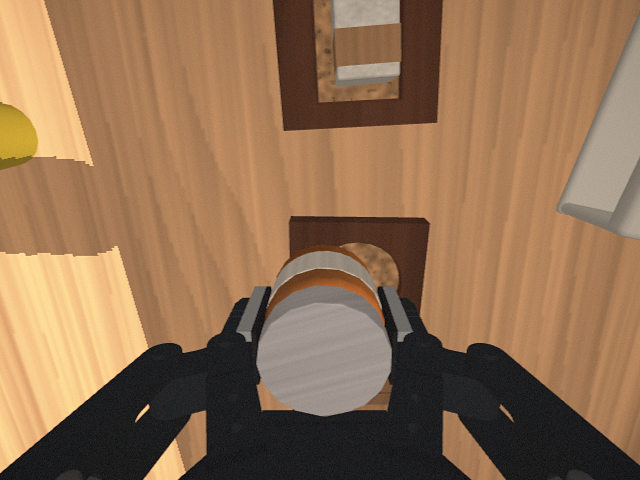

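drive_tool:
  commands:
    - {"tx":0.6,"ty":-0.9,"tz":0,"rx":0,"ry":0,"rz":0,"grip":1}
    - {"tx":0.58,"ty":-1,"tz":0,"rx":0,"ry":0,"rz":0,"grip":1}
    - {"tx":0,"ty":0,"tz":0,"rx":0,"ry":0,"rz":0,"grip":1}

```text
clock: 39.0
tcp_pos: [0.6261, -0.072, 0.1117]
orientation: [2.259, 2.181, -0.001]
contact_force: [-0.3, 0.5, -2.4]
grip_width: 0.0468
```

Run:
```python
from h import *
look('w12',(.625,-.07),.003,.012,.05)
```

```text
tcp [ 0.6261 -0.072   0.1117] jaw deg -2.03 j7 [ 0.34  0.57 -0.45  1.74  0.31  0.89 -0.27]
4949 [626.0261  -63.76532] 0.008331821134820977 ((626.1458740234375, -56.45845413208008), (70.89938354492188, 68.09935760498047), 89.6836166381836) ((626.0285034179688, -60.536197662353516), 40.92467498779297)
```

View pics/w12.png

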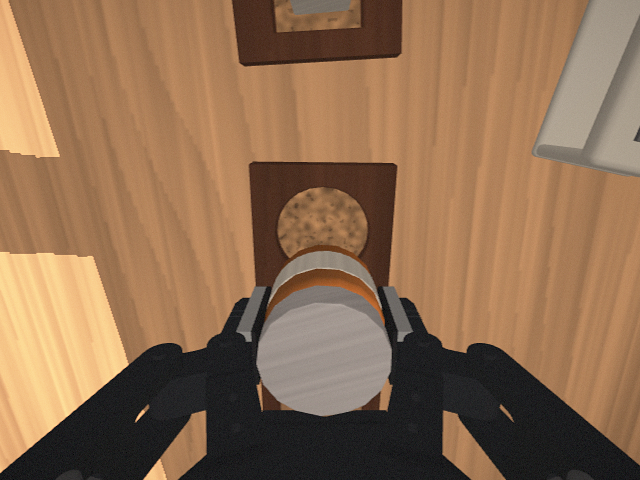

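Centred. Descend from 0.1117 to about 0.0205.

drive_tool:
  commands:
    - {"tx":0,"ty":0.05,"tz":-0.6,"rx":0,"ry":0,"rz":0,"grip":1}
    - {"tx":0,"ty":0,"tz":-1,"rx":0,"ry":0,"rz":0,"grip":1}
    - {"tx":0,"ty":0,"tz":-1,"rx":0,"ry":0,"rz":0,"grip":1}
    - {"tx":0,"ty":0,"tz":-1,"rx":0,"ry":0,"rz":0,"grip":1}
    - {"tx":0,"ty":0,"tz":-0.6,"rx":0,"ry":0,"rz":0,"grip":1}
    - {"tx":0,"ty":0,"tz":-0.25,"rx":0,"ry":0,"rz":0,"grip":1}
    - {"tx":0,"ty":0,"tz":-0.1,"rx":0,"ry":0,"rz":0,"grip":1}
    - {"tx":0,"ty":0,"tz":0,"rx":0,"ry":0,"rz":0,"grip":1}

```text
clock: 40.05
tcp_pos: [0.6255, -0.0672, 0.0214]
orientation: [2.255, 2.186, 0.001]
contact_force: [0.1, -0.5, -2.2]
grip_width: 0.0465
```

drive_tool:
  commands:
    - {"tx":0,"ty":-0.1,"tz":-0.06,"rx":0,"ry":0,"rz":0,"grip":1}
    - {"tx":0,"ty":0,"tz":0,"rx":0,"ry":0,"rz":0,"grip":1}

```text
clock: 40.3
tcp_pos: [0.6257, -0.0688, 0.0206]
orientation: [2.255, 2.186, 0.002]
contact_force: [-0.6, 1.5, 2.9]
grip_width: 0.0467
```

drive_tool:
  commands:
    - {"tx":0,"ty":0,"tz":0,"rx":0,"ry":0,"rz":0,"grip":0.1}
    - {"tx":0,"ty":0,"tz":0,"rx":0,"ry":0,"rz":0,"grip":-1}
    - {"tx":0,"ty":0,"tz":0,"rx":0,"ry":0,"rz":0,"grip":-1}
    - {"tx":0,"ty":0,"tz":0,"rx":0,"ry":0,"rz":0,"grip":-1}
    - {"tx":0,"ty":0,"tz":0,"rx":0,"ry":0,"rz":0,"grip":-1}
    - {"tx":0,"ty":0,"tz":1,"rx":0,"ry":0,"rz":0,"grip":-1}
    - {"tx":0,"ty":0,"tz":1,"rx":0,"ry":0,"rz":0,"grip":-1}
    - {"tx":0,"ty":0,"tz":1,"rx":0,"ry":0,"rz":0,"grip":-1}
    - {"tx":0,"ty":0,"tz":1,"rx":0,"ry":0,"rz":0,"grip":-1}
    - {"tx":0,"ty":0,"tz":1,"rx":0,"ry":0,"rz":0,"grip":-1}

```text
clock: 41.55
tcp_pos: [0.6252, -0.0693, 0.1215]
orientation: [2.255, 2.186, 0.001]
contact_force: [0.6, -0.8, 0.0]
grip_width: 0.0851
```

drive_tool:
  commands:
    - {"tx":0,"ty":0,"tz":1,"rx":0,"ry":0,"rz":0,"grip":-1}
    - {"tx":-1,"ty":0,"tz":1,"rx":0,"ry":0,"rz":0,"grip":-1}
    - {"tx":-1,"ty":0,"tz":1,"rx":0,"ry":0,"rz":0,"grip":-1}
    - {"tx":-1,"ty":0,"tz":1,"rx":0,"ry":0,"rz":0,"grip":-1}
    - {"tx":-1,"ty":0,"tz":0,"rx":0,"ry":0,"rz":0,"grip":-1}
    - {"tx":-1,"ty":0,"tz":0,"rx":0,"ry":0,"rz":0,"grip":-1}
    - {"tx":-1,"ty":0,"tz":0,"rx":0,"ry":0,"rz":0,"grip":-1}
    - {"tx":-1,"ty":0,"tz":0,"rx":0,"ry":0,"rz":0,"grip":-1}
    - {"tx":-1,"ty":0,"tz":0,"rx":0,"ry":0,"rz":0,"grip":-1}
    - {"tx":-1,"ty":0,"tz":0,"rx":0,"ry":0,"rz":0,"grip":-1}

```text
clock: 42.8
tcp_pos: [0.4444, -0.0691, 0.2003]
orientation: [2.255, 2.187, 0.0]
contact_force: [0.2, 0.2, 0.6]
grip_width: 0.0855
```

Run:
```python
from bench import status, eyes
from h import *
o=status.get_obs();print(o["clock"],o["tcp_pos"],o["contact_force"])
for cam in("top","scene"):
    f=eyes.grab_frame(cam); cv2.imwrite(f"pics/{cam}9.png",f["frame"]); np.savez(f"/tmp/{cam}9.npz",**f)
    g=f["frame"]; g=g[150:320,90:560] if cam=="top" else g[130:360,90:570]
    cv2.imwrite(f"pics/{cam}9z.png",cv2.resize(g,None,fx=1.6,fy=1.6,interpolation=cv2.INTER_CUBIC))
    p=cloud(f);h=p[...,2]
    for n,c,ht in(("tall",(.6165,-.26),.113),("box",(.6205,-.165),.063),("jar",(.6245,-.07),.063),("small",(.624,.211),.070),("carton",(.626,.11),.048),("pitcher",(.521,-.479),.095),("stack",(.56,.478),.14)):
        m=(abs(h-ht)<.007)&(np.hypot(p[...,0]-c[0],p[...,1]-c[1])<.055)
        if m.sum()<20: print(cam,n,"few",m.sum());continue
        q=(p[m][:,:2]*1000).astype(np.float32);r=cv2.minAreaRect(q)
        print(cam,n,m.sum(),"z",np.median(h[m]).round(4),np.round(r[0],1),np.round(r[1]),round(r[2],1))
    for s,e in(("tray3",(-.325,-.01)),("tray2",(.03,.28))):
        m=(h>.012)&(h<.020)&(p[...,1]>e[0] if s=="tray2" else p[...,1]>s.__len__()*0+e[0])&(p[...,1]<e[1])&(p[...,0]>.55)&(p[...,0]<.7)
        r=cv2.minAreaRect((p[m][:,:2]*1000).astype(np.float32)); print(cam,s,r)
```

```text
42.8 [ 0.44436213 -0.0691119   0.20031183] [0.158787   0.17446062 0.5669458 ]
top tall 503 z 0.111 [ 613.7 -259.7] [60. 60.] 11.1
top box 511 z 0.0619 [ 619.7 -164.5] [56. 55.] 87.9
top jar 274 z 0.0616 [624.9 -67.7] [45. 45.] 12.7
top small 394 z 0.0686 [625.  211.8] [55. 53.] 87.7
top carton 435 z 0.0472 [626.9 109.7] [35. 80.] 2.9
top pitcher 156 z 0.0922 [ 520.1 -478.4] [73. 73.] 82.2
top stack 518 z 0.1392 [559.1 477.4] [59. 58.] 31.1
top tray3 ((619.9002075195312, -163.99085998535156), (286.51300048828125, 100.71333312988281), 87.2962646484375)
top tray2 ((625.0315551757812, 151.84339904785156), (100.68153381347656, 215.82301330566406), 0.7886130809783936)
scene tall 527 z 0.1123 [ 618.2 -260.1] [62. 62.] 11.2
scene box 572 z 0.0633 [ 622.9 -165.6] [58. 58.] 89.3
scene jar 338 z 0.0629 [628.1 -67.6] [47. 46.] 43.1
scene small 527 z 0.0693 [628.1 211.1] [55. 55.] 42.7
scene carton 578 z 0.048 [629.9 109. ] [37. 80.] 2.6
scene pitcher 211 z 0.0929 [ 522.  -478.8] [76. 72.] 36.5
scene stack 700 z 0.1396 [561.4 477.5] [57. 60.] 59.5
scene tray3 ((622.32275390625, -165.90370178222656), (289.625244140625, 104.07644653320312), 87.25281524658203)
scene tray2 ((626.8194580078125, 150.55276489257812), (104.0229263305664, 215.05667114257812), 0.9659383893013)
```

View pics/top9z.png

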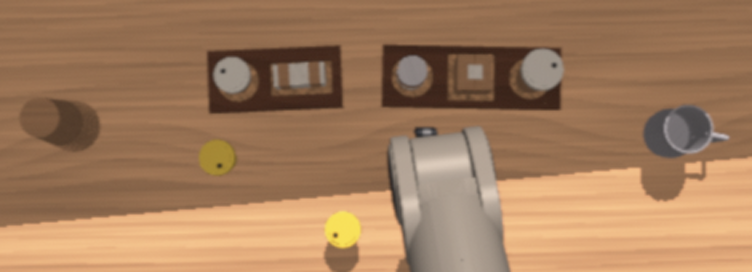

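View pics/scene9z.png

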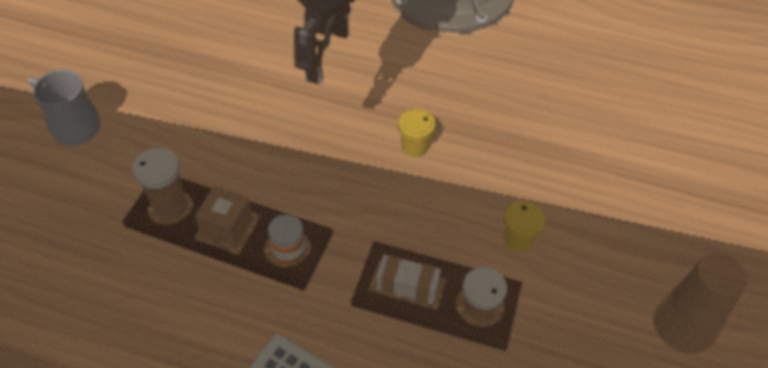

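```bash
python3 -c "
from bench import workorder
print(workorder.hand_in())"
```

```text
the job is handed in; nothing more can be done
None
```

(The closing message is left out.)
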